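# Drag the well plate home in the staging tray

## Task

In the two-lane staging tray on the bench, the white well plate stands at the far, open end of its lane. Press down on top of it with the closed fingertips and drag it back towards the robot, flat on the lane floor, until it rests against the orange stop at the near end of the lane, then lift the fingers clear of it. Leave the plain blue plate in the other lane where it is.

Things in the scene. Friction and masses are not known exactly. Their poses are not given: they have to be found in the camera images.
- well_plate: white 96-well plate, loose, 128 (x, along the lane) x 86 x 19 mm, 75 g. Origin: centre of its underside; z up, +x away from the stop. Foot flange 5 mm high; body 122 x 80 mm, its top face (wells) 15 mm above the underside: press there, mid-plate, with 6 to 20 N; ridges 19 mm high across the short ends at x = +-58 to 61 mm. Starts in either lane, 66 to 116 mm short of the stop.
- blank_plate: plain blue plate without wells, same size as the well plate, loose, in the other lane; stays there. Origin: centre of its underside; axes as for the well plate.
- staging_tray: fixed tray, 260 (x) x 211 mm. Origin: centre of its underside, on the bench; z up; +x along the lanes to the open far end. Lane floor at z = 6 mm; lanes 94 mm wide, centred at y = +-50.5 mm, between grey rails 12 mm high over the floor. Orange stop, 12 mm high, at the near end, inner face at x = -120 mm: a plate against it has its origin at x = -56 mm.

How it is judged:
By the outcome, as a careful person would: the job done as asked, in the order asked, and still so for the second after the job is handed in, with the robot touching nothing.
It also fails if it takes over 35 s, if anything falls off the work surface, if the arm or the gripper's body presses on something with over 40 N, if the wrist force passes 120 N, or if a joint passes its speed limit or range.

## Robot

A 7-joint arm with a two-finger parallel gripper is mounted at the origin on a cart in front of the work surface, level with it; the furniture and walls round the work are solid. World frame = base frame: x ahead of the robot, y to its left, z up, the work surface at z = 0. Lengths are in m, angles in degrees, forces in N, time in s.
With the tool pointing down it reaches from about 0.425 to 0.875 m from the base axis. Payload 4.7 kg.
Tool frame: the origin (TCP) lies at the very end of the fingers, on their centre line; the grasp point (between the pads) lies 19 mm behind it; z points along the fingers, y is the line along which they close (so a half turn about z gives the same grasp; the last joint's range is limited). The gripper opens to 87 mm and grips with 3 to 60 N. Pads are 19 mm wide; open, the fingers measure 117 mm over their backs; the gripper's body (75 mm by 190 mm) begins 51 mm behind the grasp point.
Start: joints at [74.949, 18.392, -4.016, 83.108, 1.295, 78.541, -3.26], TCP at [0.178, -0.625, 0.223] pointing down, gripper open.
Joint ranges: [-163.93, 163.93], [-17.29, 119.83], [-79.2, 71.16], [3.27, 140.29], [-89.18, 269.18], [5.43, 117.66], [-154.24, 154.24]. Speed limits (degrees/s): [147.25, 147.25, 180, 180, 180, 180, 180].

## Interface

Orientations are given as [roll, pitch, yaw] about the fixed x, y, z axes, in that order (R = Rz(yaw) Ry(pitch) Rx(roll)).
In Python, from cell import get_obs, read_camera, sign_off, silhouettes gives the robot as it stands.
- The arm moves only by the tool play_rows, never from a script. Its argument "steps" is a list that holds one entry, the list of rows, each a list of 7 numbers: the shift along the tool's x, y, z in m, then the turn, a rotation vector about the tool's x, y, z in rad, then the finger opening in m, from 0 to 0.087. A call has 1 to 12 rows; each row shifts and turns the commanded pose from where the row before left it, along the tool's axes as they then stand; what a row does not reach is not made up. A row lasts 1/10 s, in which the tool goes at most 50 mm and 8.59 degrees, less where a joint would pass 70% of its speed; a pose out of reach is approached as far as the arm can. A call is refused whole if a number of a shift passes 0.05 or a number of a turn 0.15, either way. A call with a gripper value outside its range is refused whole. The fingers move at their own pace and stop on an object; "force" is the grip in N (left out, the last holds). Time passes only in rows, so rows that do not move let the fingers close. It gives the time, the measured TCP pose, the force, the opening and the grip force at its end, in the units of the state.
- get_obs(): the state, without advancing time (a new reading comes with each control period).
- read_camera(name): name is "scene" or "top" or "wrist"; returns a dict with "frame" (384x512x3 uint8, red, green, blue), "intrinsics" (3x3 intrinsics, pixels), "view" (4x4, takes a point from world to camera coordinates). Camera axes: x right, y up, looking along -z (the intrinsics and any distortion apply to the point x, -y, -z); pixel columns grow to the right and rows downward; lengths in m; the calibration is good to about 2 mm. A picture is of the moment at which its call begins. There is no depth.
- sign_off(): hands the job in; it is judged then, once.
Trained networks look in the newest picture that a camera, given by its name, has taken for a name from the list of things; names that differ only in an ending like _2 or _b are one class to them, and where a whole thing is asked for, a point or a joint stands for the part that bears it (a point fixed in the world has none). Each returns a list of dicts, best first, with "p" (0 to 1); they miss things now and then, are a little off and sometimes report something else, mostly with a low value. They report only what shows in the picture. A call takes as long as a camera call.
- silhouettes(camera, name): "pixels" (384x512 bool, what is visible of it) and "extent" ([left, top, right, bottom] in pixels, round what is visible of it).
The state is a dict: "time_s": time; "qpos": joint angles; "joint_velocities": joint speeds; "effort": joint torques, N m; "tool_pos": TCP position; "tool_rot": TCP orientation; "force": force on the tool from outside, world axes, zero at the start; "wrist_torque": the same for the moment, N m; "grip_width": finger opening in m; "grasp_force": force on a finger pad.
Only numpy, scipy, OpenCV 4.12 (cv2) and the standard library are available. Lean on these libraries where they do the work, as an engineer would, in place of code of your own. Each camera call takes 0.05 s, during which the arm holds its last target. There are 200 camera calls.

## Working session

There is one attempt and no reset: what is moved stays moved. The work goes in short steps, Python scripts to look and compute and a tool call to move; the robot and the scene stay as the last step left them, time stands still between calls to the robot, and variables do not carry over. Pictures are saved under pics/ and viewed, at most 10 in all, crops included, and the job is handed in when it is done.

Besides the shell and the picture viewer there is one more tool, called after "Call:" as name(argument=value, ...), one argument or row to a line, values as JSON. play_rows: Moves the arm, as the interface text tells. Its arguments: {"type":"object","properties":{"steps":{"type":"array","items":{"type":"array","items":{"type":"array","items":{"type":"number"}}}},"force":{"type":"number"}},"required":["steps"]}

```bash
mkdir -p pics; cat > h.py <<'E'
import numpy as np,cv2
from cell import *
def ray(c,u,v,z):
    K=np.array(c["intrinsics"]);V=np.array(c["view"])
    d=np.linalg.inv(K)@[u,v,1];d=V[:3,:3].T@[d[0],-d[1],-d[2]]
    o=-V[:3,:3].T@V[:3,3]
    return o+d*(z-o[2])/d[2]
def outline(cam,c,name,z):
    r=silhouettes(cam,name)
    for s in r[:2]:
        m=s["pixels"].astype(np.uint8)
        q=cv2.boxPoints(cv2.minAreaRect(cv2.findNonZero(m)))
        w=np.array([ray(c,*p,z)[:2] for p in q])
        print(cam,name,round(s["p"],2),s["extent"],"corners",w.round(3).tolist(),"centre",w.mean(0).round(4))
E
python3 - <<'E'
from h import *
o=get_obs();print(o["tool_pos"],o["tool_rot"],o["force"])
ims=[]
for n in("top","scene"):
    c=read_camera(n);cv2.imwrite(f"pics/{n}1.png",c["frame"][:,:,::-1])
    for k,z in(("well_plate",.015),("blank_plate",.015),("staging_tray",.012)):outline(n,c,k,z)
E
```

```text
[ 0.17745006 -0.62472466  0.22147933] [-1.79891130e+02  5.20934614e-03  1.58622705e+01] [0.58273981 0.4808993  0.5738396 ]
top well_plate 0.89 [193.1, 152.5, 244.8, 219.3] corners [[0.646, 0.352], [0.664, 0.264], [0.538, 0.238], [0.52, 0.324]] centre [0.5919 0.2944]
top blank_plate 0.62 [243.6, 153.3, 292.2, 221.9] corners [[0.643, 0.246], [0.663, 0.162], [0.535, 0.134], [0.516, 0.217]] centre [0.5894 0.1894]
top staging_tray 0.75 [187.3, 134.1, 305.1, 273.6] corners [[0.658, 0.371], [0.707, 0.156], [0.449, 0.102], [0.404, 0.31]] centre [0.5545 0.2346]
scene well_plate 0.62 [212.4, 152.5, 273.7, 201.5] corners [[0.521, 0.324], [0.683, 0.371], [0.664, 0.262], [0.515, 0.228]] centre [0.5958 0.2964]
scene blank_plate 0.92 [239.4, 177.7, 308.7, 236.5] corners [[0.516, 0.218], [0.675, 0.264], [0.663, 0.16], [0.516, 0.127]] centre [0.5925 0.1924]
scene staging_tray 0.63 [167.1, 149.9, 320.1, 267.4] corners [[0.405, 0.31], [0.74, 0.446], [0.703, 0.155], [0.421, 0.091]] centre [0.5672 0.2505]
```

View pics/top1.png

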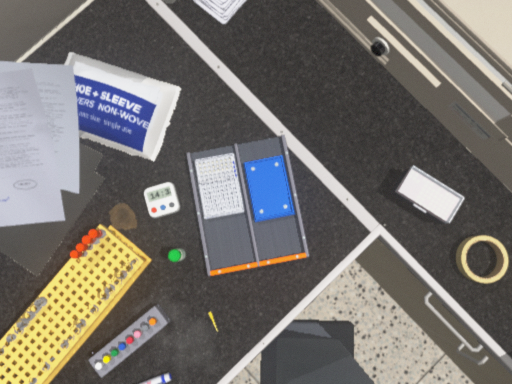

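Top picture: the tray is at about (187–305, 134–274). The white plate is in the left lane (193–245, 152–219), the blue plate is in the right lane, and the orange stop is at the bottom (row ~265). In tray axes the white plate's centre is about (49, 51) mm, which fits the lane, and it has about 105 mm to go. Tray yaw is about 11.8°.

View pics/scene1.png

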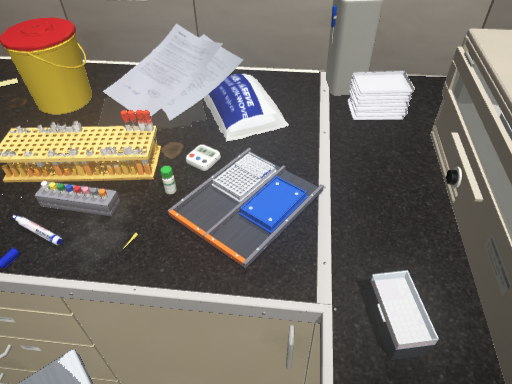

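The scene picture shows the white plate at (212–274, 152–201) and the blue plate at (239–309, 178–236). There is nothing tall near the tray or along the path.

Call:
play_rows(
  steps=[
    [[0.04, -0.025, 0, 0, 0, 0.07, 0], [0.04, -0.025, 0, 0, 0, 0, 0], [0.04, -0.025, 0, 0, 0, 0, 0], [0.04, -0.025, 0, 0, 0, 0, 0], [0.04, -0.025, 0, 0, 0, 0, 0], [0.04, -0.025, 0, 0, 0, 0, 0], [0.04, -0.025, 0, 0, 0, 0, 0], [0.04, -0.025, 0, 0, 0, 0, 0], [0.04, -0.025, 0, 0, 0, 0, 0], [0.04, -0.025, 0, 0, 0, 0, 0], [0.04, -0.025, 0, 0, 0, 0, 0], [0.04, -0.025, 0, 0, 0, 0, 0]],
  ],
  force=20,
)

```text
time_s: 1.6
tool_pos: [0.5846, -0.2295, 0.2228]
tool_rot: [180.0, -0.0, 11.8]
force: [-0.2, -0.9, -0.3]
grip_width: 0.0028
grasp_force: 0.0
```

Call:
play_rows(
  steps=[
    [[0.009, -0.043, 0, 0, 0, 0, 0], [0.009, -0.043, 0, 0, 0, 0, 0], [0.009, -0.043, 0, 0, 0, 0, 0], [0.009, -0.043, 0, 0, 0, 0, 0], [0.009, -0.043, 0, 0, 0, 0, 0], [0.009, -0.043, 0, 0, 0, 0, 0], [0.009, -0.043, 0, 0, 0, 0, 0], [0.009, -0.043, 0, 0, 0, 0, 0], [0.009, -0.043, 0, 0, 0, 0, 0], [0.009, -0.043, 0, 0, 0, 0, 0], [0, 0, 0, 0, 0, 0, 0], [0, 0, 0, 0, 0, 0, 0]],
  ],
)

```text
time_s: 2.8
tool_pos: [0.5827, 0.21, 0.2224]
tool_rot: [-180.0, 0.0, 12.0]
force: [0.9, -1.3, -0.2]
grip_width: 0.0004
grasp_force: 0.0
```

Near the plate now, I'll check the wrist view, which gives a finer measurement than the top camera.

```bash
python3 - <<'E'
from h import *
c=read_camera("wrist");cv2.imwrite("pics/wrist1.png",c["frame"][:,:,::-1])
for k,z in(("well_plate",.022),("blank_plate",.022),("staging_tray",.015)):outline("wrist",c,k,z)
o=get_obs();print(o["tool_pos"],o["tool_rot"],o["force"])
E
```

```text
wrist well_plate 0.85 [145.3, 84.7, 225.7, 198.6] corners [[0.645, 0.342], [0.664, 0.262], [0.539, 0.235], [0.518, 0.324]] centre [0.5917 0.2907]
wrist blank_plate 0.56 [238.1, 108.8, 315.2, 212.9] corners [[0.642, 0.242], [0.661, 0.163], [0.54, 0.128], [0.519, 0.215]] centre [0.5903 0.1871]
wrist staging_tray 0.97 [130.1, 64.2, 325.7, 228.2] corners [[0.658, 0.362], [0.703, 0.157], [0.528, 0.108], [0.476, 0.341]] centre [0.5915 0.242 ]
[0.58382406 0.20631219 0.22242037] [1.79936767e+02 7.01991821e-03 1.16722543e+01] [-0.38534721  0.10036822  0.72076212]
```

View pics/wrist1.png

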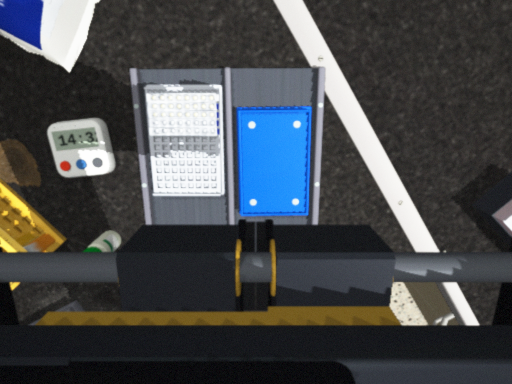

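Wrist picture: the well plate is at (145–226, 85–199) and the blue plate is at (238–315, 109–213). The well plate's centre is about (0.592, 0.293), which agrees with the top view. Next I'll move over it and descend.

Call:
play_rows(
  steps=[
    [[0.013, -0.041, 0, 0, 0, 0, 0], [0.013, -0.04, 0, 0, 0, 0, 0], [0, 0, 0.04, 0, 0, 0, 0], [0, 0, 0.04, 0, 0, 0, 0], [0, 0, 0.04, 0, 0, 0, 0], [0, 0, 0.03, 0, 0, 0, 0], [0, 0, 0.02, 0, 0, 0, 0], [0, 0, 0.015, 0, 0, 0, 0], [0, 0, 0.005, 0, 0, 0, 0], [0, 0, 0, 0, 0, 0, 0], [0, 0, 0, 0, 0, 0, 0]],
  ],
)

```text
time_s: 4.1
tool_pos: [0.593, 0.2934, 0.0339]
tool_rot: [-180.0, -0.1, 11.8]
force: [0.2, 0.4, -0.3]
grip_width: 0.0009
grasp_force: 0.0
```

Call:
play_rows(
  steps=[
    [[0, 0, 0.004, 0, 0, 0, 0], [0, 0, 0.003, 0, 0, 0, 0], [0, 0, 0.003, 0, 0, 0, 0], [0, 0, 0.002, 0, 0, 0, 0], [0, 0, 0, 0, 0, 0, 0], [0, 0, 0, 0, 0, 0, 0]],
  ],
)

```text
time_s: 4.7
tool_pos: [0.592, 0.2931, 0.0211]
tool_rot: [180.0, -0.0, 11.9]
force: [-2.1, -1.7, 5.8]
grip_width: 0.0004
grasp_force: 2.7
```

Call:
play_rows(
  steps=[
    [[0, 0, 0.001, 0, 0, 0, 0], [0, 0, 0, 0, 0, 0, 0], [0, 0, 0, 0, 0, 0, 0]],
  ],
)

```text
time_s: 5.0
tool_pos: [0.5921, 0.2931, 0.0211]
tool_rot: [180.0, -0.0, 11.8]
force: [-4.2, -2.8, 10.8]
grip_width: 0.0006
grasp_force: 5.2
```

Call:
play_rows(
  steps=[
    [[-0.001, 0, 0.0003, 0, 0, 0, 0], [-0.002, 0, 0, 0, 0, 0, 0], [-0.003, 0, 0, 0, 0, 0, 0], [-0.004, 0, 0, 0, 0, 0, 0], [-0.004, 0, 0, 0, 0, 0, 0], [-0.004, 0, 0, 0, 0, 0, 0], [-0.004, 0, 0, 0, 0, 0, 0], [-0.004, 0, 0, 0, 0, 0, 0], [-0.004, 0, 0, 0, 0, 0, 0], [0, 0, 0, 0, 0, 0, 0]],
  ],
)

```text
time_s: 6.0
tool_pos: [0.5647, 0.288, 0.0211]
tool_rot: [-179.9, -0.3, 11.9]
force: [1.0, -0.9, 6.7]
grip_width: 0.0006
grasp_force: 3.4
```

```bash
python3 - <<'E'
from h import *
c=read_camera("top");cv2.imwrite("pics/top2.png",cv2.resize(c["frame"][120:290,160:330,::-1],None,fx=3,fy=3))
outline("top",c,"well_plate",.015);outline("top",c,"blank_plate",.015)
o=get_obs();print(o["tool_pos"],o["tool_rot"],o["force"])
E
```

```text
top blank_plate 0.65 [251.0, 153.4, 294.0, 212.7] corners [[0.645, 0.237], [0.663, 0.161], [0.538, 0.134], [0.521, 0.209]] centre [0.5918 0.1855]
[0.56471476 0.28791602 0.0211206 ] [-179.94380608   -0.27283887   11.83943194] [ 1.35681616 -0.45416049  7.4164062 ]
```

View pics/top2.png

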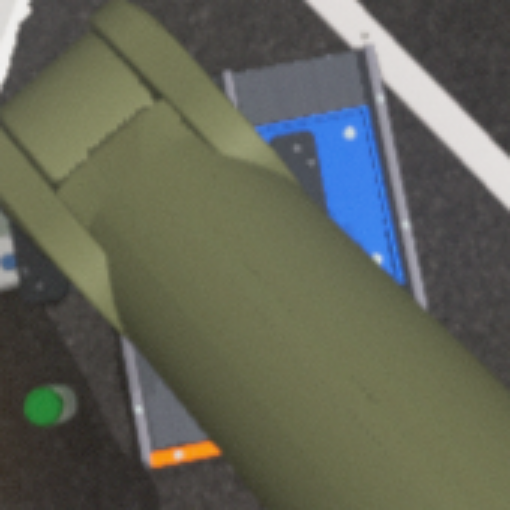

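The arm hides the plate in the top view, so I'll use the wrist camera, with the scene camera as a second check.

```bash
python3 - <<'E'
from h import *
for n in("wrist","scene"):
    c=read_camera(n);outline(n,c,"well_plate",.022)
    cv2.imwrite(f"pics/{n}3.png",c["frame"][:,:,::-1])
E
```

```text
wrist well_plate 0.73 [172.2, 124.6, 335.3, 226.1] corners [[0.618, 0.339], [0.634, 0.262], [0.581, 0.247], [0.563, 0.331]] centre [0.5993 0.2947]
scene well_plate 0.57 [201.4, 163.7, 263.7, 207.6] corners [[0.493, 0.312], [0.64, 0.353], [0.624, 0.249], [0.487, 0.22]] centre [0.5609 0.2835]
```

View pics/wrist3.png

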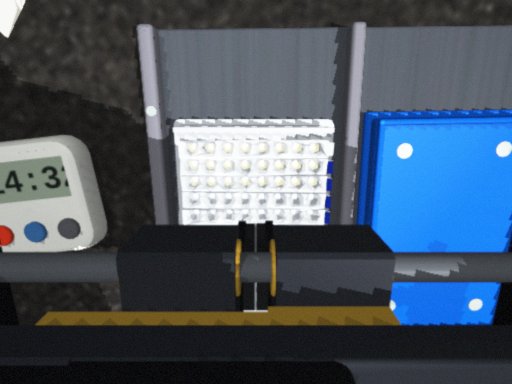

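The plate is dragging along square in its lane: its far edge moved about 29 mm against 28 mm of tool travel. I'll press slightly harder and go on.

Call:
play_rows(
  steps=[
    [[-0.002, 0, 0.0006, 0, 0, 0, 0], [-0.004, 0, 0, 0, 0, 0, 0], [-0.005, 0, 0, 0, 0, 0, 0], [-0.005, 0, 0.0002, 0, 0, 0, 0], [-0.005, 0, 0, 0, 0, 0, 0], [-0.005, 0, 0, 0, 0, 0, 0], [-0.005, 0, 0.0002, 0, 0, 0, 0], [-0.005, 0, 0, 0, 0, 0, 0], [-0.005, 0, 0, 0, 0, 0, 0], [-0.004, 0, 0, 0, 0, 0, 0], [-0.003, 0, 0, 0, 0, 0, 0], [0, 0, 0, 0, 0, 0, 0]],
  ],
)

```text
time_s: 7.55
tool_pos: [0.5192, 0.2788, 0.0211]
tool_rot: [-179.9, -0.5, 11.8]
force: [3.5, 0.7, 9.3]
grip_width: 0.0005
grasp_force: 4.9
```

```bash
python3 - <<'E'
from h import *
for n in("wrist","scene"):
    c=read_camera(n);outline(n,c,"well_plate",.022)
E
```

```text
wrist well_plate 0.6 [174.6, 121.8, 334.0, 312.6] corners [[0.573, 0.329], [0.589, 0.253], [0.485, 0.224], [0.466, 0.314]] centre [0.5284 0.2799]
scene well_plate 0.58 [184.8, 176.9, 255.5, 222.5] corners [[0.447, 0.306], [0.595, 0.347], [0.581, 0.239], [0.444, 0.211]] centre [0.5166 0.2757]
```

Call:
play_rows(
  steps=[
    [[-0.002, 0, 0.0003, 0, 0, 0, 0], [-0.004, 0, 0, 0, 0, 0, 0], [-0.004, 0, 0, 0, 0, 0, 0], [-0.004, 0, 0, 0, 0, 0, 0], [-0.003, 0, 0.0002, 0, 0, 0, 0], [-0.002, 0, 0, 0, 0, 0, 0], [-0.002, 0, 0, 0, 0, 0, 0], [-0.002, 0, 0, 0, 0, 0, 0], [-0.001, 0, 0, 0, 0, 0, 0], [0, 0, 0, 0, 0, 0, 0]],
  ],
)

```text
time_s: 8.75
tool_pos: [0.4969, 0.2743, 0.021]
tool_rot: [-179.9, -0.6, 11.8]
force: [3.0, 1.8, 11.3]
grip_width: 0.0005
grasp_force: 5.4
```

Call:
play_rows(
  steps=[
    [[-0.001, 0, 0, 0, 0, 0, 0], [-0.001, 0, 0, 0, 0, 0, 0], [-0.001, 0, 0, 0, 0, 0, 0], [0, 0, 0, 0, 0, 0, 0]],
  ],
)

```text
time_s: 9.15
tool_pos: [0.4941, 0.2737, 0.021]
tool_rot: [-179.9, -0.6, 11.8]
force: [3.9, 1.0, 11.0]
grip_width: 0.0004
grasp_force: 5.3
```

Call:
play_rows(
  steps=[
    [[-0.001, 0, 0, 0, 0, 0, 0], [-0.001, 0, 0, 0, 0, 0, 0], [-0.001, 0, 0, 0, 0, 0, 0], [0, 0, 0, 0, 0, 0, 0]],
  ],
)

```text
time_s: 9.55
tool_pos: [0.4912, 0.2731, 0.021]
tool_rot: [-179.9, -0.6, 11.8]
force: [4.1, 0.5, 12.3]
grip_width: 0.0004
grasp_force: 5.3
```

Call:
play_rows(
  steps=[
    [[-0.001, 0, 0, 0, 0, 0, 0], [-0.001, 0, 0, 0, 0, 0, 0], [0, 0, 0, 0, 0, 0, 0]],
  ],
)

```text
time_s: 9.85
tool_pos: [0.4893, 0.2727, 0.0211]
tool_rot: [-179.9, -0.6, 11.8]
force: [5.2, 1.9, 11.5]
grip_width: 0.0003
grasp_force: 5.3
```

Call:
play_rows(
  steps=[
    [[-0.001, 0, 0, 0, 0, 0, 0], [-0.001, 0, 0, 0, 0, 0, 0], [0, 0, 0, 0, 0, 0, 0]],
  ],
)

```text
time_s: 10.15
tool_pos: [0.4877, 0.2724, 0.0211]
tool_rot: [-179.8, -0.7, 11.8]
force: [5.2, 0.8, 10.0]
grip_width: 0.0003
grasp_force: 4.8
```

Call:
play_rows(
  steps=[
    [[-0.001, 0, 0, 0, 0, 0, 0], [-0.001, 0, 0, 0, 0, 0, 0], [0, 0, 0, 0, 0, 0, 0]],
  ],
)

```text
time_s: 10.45
tool_pos: [0.4858, 0.2721, 0.0211]
tool_rot: [-179.8, -0.7, 11.8]
force: [5.5, 2.0, 9.7]
grip_width: 0.0004
grasp_force: 4.8
```

```bash
python3 - <<'E'
from h import *
for n in("wrist","scene"):
    c=read_camera(n);outline(n,c,"well_plate",.022)
    cv2.imwrite(f"pics/{n}4.png",c["frame"][:,:,::-1] if n=="wrist" else cv2.resize(c["frame"][130:280,150:330,::-1],None,fx=4,fy=4))
E
```

```text
wrist well_plate 0.66 [171.9, 114.3, 334.6, 310.2] corners [[0.542, 0.324], [0.559, 0.247], [0.453, 0.216], [0.432, 0.307]] centre [0.4965 0.2736]
scene well_plate 0.78 [176.1, 188.9, 244.6, 229.7] corners [[0.419, 0.298], [0.563, 0.333], [0.55, 0.232], [0.417, 0.208]] centre [0.4872 0.2676]
```

View pics/scene4.png

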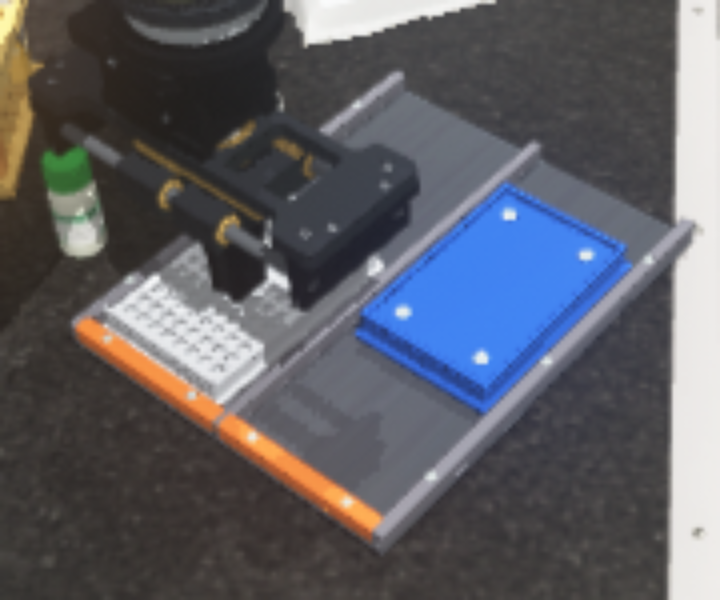

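The scene crop shows the plate's near edge right at the orange stop (100–230, 310–395) and the blue plate unmoved. The wrist view suggests the fingers have begun to slip, so I'll drag 4 mm more and check that the plate no longer follows.

Call:
play_rows(
  steps=[
    [[-0.001, 0, 0.0003, 0, 0, 0, 0], [-0.001, 0, 0, 0, 0, 0, 0], [-0.001, 0, 0, 0, 0, 0, 0], [-0.001, 0, 0, 0, 0, 0, 0], [0, 0, 0, 0, 0, 0, 0]],
  ],
)

```text
time_s: 11.15
tool_pos: [0.4823, 0.2714, 0.021]
tool_rot: [-179.8, -0.7, 11.8]
force: [5.7, 1.4, 10.9]
grip_width: 0.001
grasp_force: 5.2
```

```bash
python3 - <<'E'
from h import *
c=read_camera("wrist");outline("wrist",c,"well_plate",.022)
c=read_camera("scene");outline("scene",c,"well_plate",.022)
E
```

```text
wrist well_plate 0.58 [169.9, 108.3, 335.0, 313.8] corners [[0.429, 0.308], [0.543, 0.323], [0.558, 0.246], [0.447, 0.217]] centre [0.4943 0.2738]
scene well_plate 0.95 [177.8, 194.3, 241.8, 228.5] corners [[0.42, 0.298], [0.564, 0.329], [0.549, 0.229], [0.415, 0.208]] centre [0.4871 0.2659]
```

The plate stayed put while the tool moved 3.6 mm, so it is against the stop. Now I'll lift straight up.

Call:
play_rows(
  steps=[
    [[0, 0, -0.003, 0, 0, 0, 0], [0, 0, -0.005, 0, 0, 0, 0], [0, 0, -0.01, 0, 0, 0, 0], [0, 0, -0.03, 0, 0, 0, 0], [0, 0, -0.04, 0, 0, 0, 0], [0, 0, -0.04, 0, 0, 0, 0], [0, 0, -0.04, 0, 0, 0, 0], [0, -0.04, -0.02, 0, 0, 0, 0], [0.04, -0.04, 0, 0, 0, 0, 0], [0.04, -0.02, 0, 0, 0, 0, 0], [0, 0, 0, 0, 0, 0, 0], [0, 0, 0, 0, 0, 0, 0]],
  ],
)

```text
time_s: 12.55
tool_pos: [0.5299, 0.3777, 0.2038]
tool_rot: [-180.0, 0.2, 11.9]
force: [0.1, -1.6, -0.2]
grip_width: 0.0003
grasp_force: 0.0
```

```bash
python3 - <<'E'
from h import *
c=read_camera("scene");outline("scene",c,"well_plate",.022);outline("scene",c,"blank_plate",.022)
cv2.imwrite("pics/scene5.png",cv2.resize(c["frame"][130:280,150:330,::-1],None,fx=4,fy=4))
E
```

```text
scene well_plate 0.82 [178.3, 178.4, 247.3, 229.6] corners [[0.421, 0.295], [0.565, 0.337], [0.555, 0.234], [0.42, 0.204]] centre [0.4902 0.2676]
scene well_plate 0.55 [165.6, 149.9, 321.0, 265.8] corners [[0.403, 0.302], [0.736, 0.434], [0.697, 0.149], [0.418, 0.087]] centre [0.5633 0.2429]
scene blank_plate 0.9 [242.8, 176.4, 305.6, 233.3] corners [[0.515, 0.214], [0.668, 0.258], [0.656, 0.155], [0.514, 0.123]] centre [0.588  0.1873]
```

View pics/scene5.png

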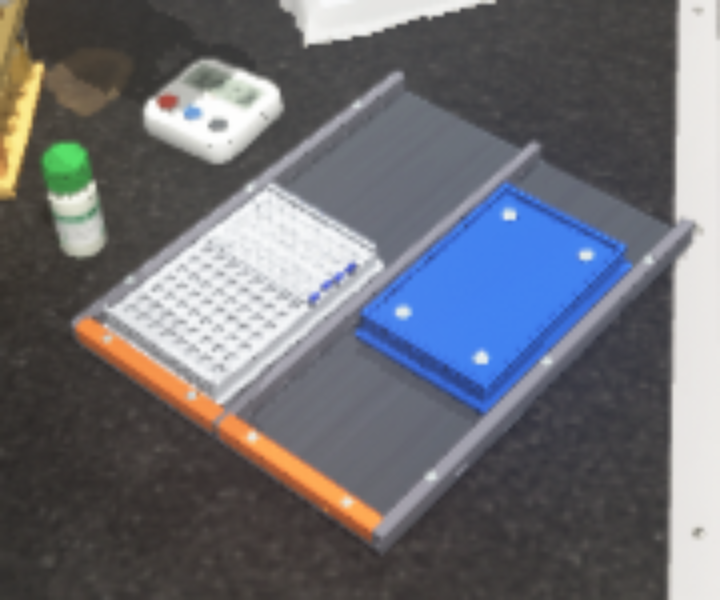

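The picture shows the white plate flat and square against the orange stop (105–380, 185–400). The blue plate hasn't moved and the fingers are clear.

```bash
python3 -c "
from cell import *
print(sign_off())"
```

```text
the job is handed in; nothing more can be done
None
```

I dragged the well plate back until it rested against the orange stop and lifted the fingers clear of it; the blue plate stayed in its lane, and I handed the job in at about 12.6 s.

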